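Sort turned furniture feet with the slot gauge

ROBOT

A 6-joint arm with a two-finger parallel gripper is mounted at the origin on the work surface. World frame = base frame: x ahead of the robot, y to its left, z up, the work surface at z = 0. Lengths are in m, angles in rad, forces in N, time in s.
With the tool pointing down it reaches from about 0.25 to 0.725 m from the base axis. Payload 4 kg.
Tool frame: the origin (TCP) lies at the very end of the fingers, on their centre line; the grasp point (between the pads) lies 19 mm behind it (robot.grip_point_offset is the distance from the TCP to the grasp point, in m); y points along the fingers, z is the direction in which the jaws open and shut, and the axes are right-handed (so a half turn about y gives the same grasp; the last joint's range is limited). The gripper opens to 85 mm and grips with 20 to 120 N. Pads are 22 mm wide; open, the fingers measure 114 mm over their backs; the gripper's body (76 mm by 85 mm) begins 54 mm behind the grasp point. The pads swing forward as they close: fully open they stand 13 mm farther back than shut.
Start: joints at [-1.335, 0.241, 0.005, 1.335, 0, 1.571], TCP at [0.117, -0.486, 0.231] pointing down, gripper open.
Joint ranges: [-2.72, 2.72], [-1.05, 1.87], [-1.09, 1.28], [-1.99, 2.15], [-1.42, 1.44], [-3.14, 3.14]. Speed limits (rad/s): [2.79, 2.79, 3.14, 3.14, 3.14, 3.14].

INTERFACE

Orientations are given as a 3x3 rotation matrix whose columns are the frame's x, y, z axes.
In Python, from cell import robot gives the robot as it stands. The module is installed in compiled form; this text tells all that it offers.
- The arm moves only by the shell command python3 -m inch 'ROWS' [FORCE]. ROWS is a JSON object of lists of equal length, an entry for each row: "delta_rot": the turn, a rotation vector about the tool's x, y, z in rad, a list of three; "travel": the shift along the tool's x, y, z in m, a list of three; "jaw": the finger opening in m, from 0 to 0.0854. In form: {"delta_rot": [[ax, ay, az], ...], "travel": [[x, y, z], ...], "jaw": [jaw, ...]}. A call has 1 to 5 rows; each row shifts and turns the commanded pose from where the row before left it, along the tool's axes as they then stand; what a row does not reach is not made up. A row lasts 1/12 s, in which the tool goes at most 41.7 mm and 7.16 degrees, less where a joint would pass 70% of its speed; a pose out of reach is approached as far as the arm can. A call is refused whole if a number of a shift passes 0.0417 or a number of a turn 0.125, either way. A call with a gripper value outside its range is refused whole. The fingers move at their own pace and stop on an object; FORCE is the grip in N (left out, the last holds). Time passes only in rows, so rows that do not move let the fingers close. It gives the time, the measured TCP pose, the force and the opening at its end, in the units of the state.
- robot.get_state(): the state, without advancing time (a new reading comes with each control period).
- robot.snapshot(name): name is "scene" or "top" or "wrist"; returns a dict with "color" (384x512x3 uint8, red, green, blue), "K" (3x3 intrinsics, pixels), "rvec" (rotation vector, rad) and "tvec" (3), from world to camera coordinates, as OpenCV has them; the wrist camera has in their place "hand_eye" (4x4, takes a point from camera to tool coordinates, whose origin is the TCP and whose axes are the tool frame's). Camera axes: x right, y down, z forward; pixel columns grow to the right and rows downward; lengths in m; the calibration is good to about 2 mm. A picture is of the moment at which its call begins: read the wrist's pose just before it. There is no depth.
- robot.hand_in(): hands the job in, once; it reports no verdict.
The state is a dict: "clock": time; "joint_positions": joint angles; "joint_vel": joint speeds; "tau": joint torques, N m; "ee_pos": TCP position; "ee_rot": TCP orientation; "contact_force": force on the tool from outside, world axes, zero at the start; "torque": the same for the moment, N m; "grip_width": finger opening in m.
Only numpy, scipy, OpenCV 4.12 (cv2) and the standard library are available. Lean on these libraries where they do the work, as an engineer would, in place of code of your own. Each camera call takes 0.05 s, during which the arm holds its last target.

TASK

Sort the three turned wooden feet by trying them in the slot gauge: keeping it down on the board, slide each foot that fits right through the slot from the entry side, and leave it standing on the exit platform, clear of the slot, while you do the next. The one foot that is too wide stops at the entry: do not force it, but stand it upright in the dark rework tray. Leave everything else on the bench where it is.

Things in the scene. Friction and masses are not known exactly. Their poses are not given: they have to be found in the camera images.
- foot_1: one of three turned brown wooden furniture feet, standing: flange 14 mm high, above it a round stem 26 mm in diameter, 80 mm tall in all, about 90 g. Two have a 38 mm flange and pass the gauge, one a 46 mm flange and does not: which is which must be found out. Origin at the centre of the underside, z up along the stem
- foot_2: one of three turned brown wooden furniture feet, standing: flange 14 mm high, above it a round stem 26 mm in diameter, 80 mm tall in all, about 90 g. Two have a 38 mm flange and pass the gauge, one a 46 mm flange and does not: which is which must be found out. Origin at the centre of the underside, z up along the stem
- foot_3: one of three turned brown wooden furniture feet, standing: flange 14 mm high, above it a round stem 26 mm in diameter, 80 mm tall in all, about 90 g. Two have a 38 mm flange and pass the gauge, one a 46 mm flange and does not: which is which must be found out. Origin at the centre of the underside, z up along the stem
- gauge: slot gauge fixed to the bench: grey board 260 x 170 x 12 mm with two aluminium cheeks, 20 mm high, on it; the slot between them is 41 mm wide, 60 mm long, open above. Origin on the bench under the slot's middle, x = feed direction, y across, z up: board top at z = 12 mm, slot x = -30 to 30 mm, board x = -110 to 150 mm
- cheeks: the two aluminium cheeks of the gauge, fixed on its board; origin and axes the same as the gauge's
- gauge_entry (a point): point on the board 75 mm before the slot's middle (gauge x = -75 mm), on the slot's axis. From here a 45 degree lead-in narrows from 81 to 41 mm over gauge x = -50 to -30 mm. A 38 mm flange enters with 1.5 mm to spare each side; a 46 mm one is stopped rigidly with its centre near gauge x = -40 mm
- gauge_exit (a point): point on the board in the middle of the exit platform, on the slot's axis, 87 mm past the slot's middle. The platform spans gauge x = 30 to 144 mm, y = -79 to 79 mm, with a wooden rim 8 mm high on its three outer sides
- rework_tray: dark wooden open tray for rework, fixed, 130 x 130 mm outside, 118 x 118 mm inside, walls 30 mm high, inner floor 6 mm above the bench. Origin at the centre of the underside, x and y along its sides
- pencil: bystander, not to be moved: flat red carpenter's pencil 130 x 14 x 8 mm lying among the feet, long axis x. Origin at the underside
- push_block: bystander, not to be moved: red push block 200 x 75 mm, 77 mm high with its handle, long axis x. Origin at the underside
- tape_measure: bystander, not to be moved: black tape measure 70 x 40 x 65 mm. Origin at the underside
- glue: bystander, not to be moved: yellow glue bottle, 60 mm across, 170 mm high. Origin at the underside
- screwdriver: bystander, not to be moved: screwdriver lying along its x axis. Origin at the underside
- offcut: bystander, not to be moved: dark wood offcut 60 x 45 x 22 mm. Origin at the underside
- mallet: bystander, not to be moved: mallet lying along its x axis, rubber head. Origin at the underside
There are look-alikes about, which are no part of the job. Leave any green or yellow look-alike of the foot_2 alone.

How it is judged:
By the outcome, as a careful person would: the job done as asked, in the order asked, and still so for the second after the job is handed in, with the robot touching nothing.
It also fails if it takes over 72 s, if anything falls off the work surface, if the arm or the gripper's body presses on something with over 40 N, if the wrist force passes 120 N, or if a joint passes its speed limit or range.

## Working session

There is one attempt and no reset: what is moved stays moved. The work goes in short steps, Python scripts to look and compute and a shell command to move; the robot and the scene stay as the last step left them, time stands still between calls to the robot, and variables do not carry over. Pictures are saved under pics/ and viewed, and the job is handed in when it is done.

```bash
mkdir -p pics; cat > h.py <<'E'
import numpy as np, cv2
from cell import robot
np.set_printoptions(precision=4,suppress=True)
def snap(n,f):
    st=robot.get_state(); s=robot.snapshot(n); cv2.imwrite('pics/'+f,cv2.cvtColor(s['color'],cv2.COLOR_RGB2BGR)); 
    import pickle; pickle.dump((st,s),open('pics/'+f+'.pkl','wb')); return s
def load(f):
    import pickle; return pickle.load(open('pics/'+f+'.pkl','rb'))
def back(f,uv,z):
    st,s=load(f)
    if 'hand_eye' in s:
        T=np.eye(4);T[:3,:3]=st['ee_rot'];T[:3,3]=st['ee_pos'];T=T@np.array(s['hand_eye']);R=T[:3,:3];c=T[:3,3]
    else:
        R0=cv2.Rodrigues(np.array(s['rvec']))[0];R=R0.T;c=-R@np.array(s['tvec']).ravel()
    d=R@np.linalg.inv(s['K'])@np.array([uv[0],uv[1],1.]); return c+d*(z-c[2])/d[2]
def proj(f,P):
    st,s=load(f)
    if 'hand_eye' in s:
        T=np.eye(4);T[:3,:3]=st['ee_rot'];T[:3,3]=st['ee_pos'];T=T@np.array(s['hand_eye']);T=np.linalg.inv(T);R=T[:3,:3];t=T[:3,3]
    else: R=cv2.Rodrigues(np.array(s['rvec']))[0];t=np.array(s['tvec']).ravel()
    p=s['K']@(R@np.array(P)+t); return p[:2]/p[2]
def crop(f,o,x0,y0,x1,y1,k):
    im=cv2.imread('pics/'+f)[y0:y1,x0:x1]; cv2.imwrite('pics/'+o,cv2.resize(im,None,fx=k,fy=k,interpolation=cv2.INTER_CUBIC))
E
python3 - <<'E'
from h import *
st=robot.get_state()
for k,v in st.items(): print(k,np.array(v))
for n in('scene','top','wrist'): 
    s=snap(n,n+'0.png'); print(n,s['K'])
E
```

```text
clock 0.0
joint_positions [-1.335   0.2414  0.0037  1.3352 -0.      1.5708]
joint_vel [ 0.0021  0.0022  0.0013  0.002   0.0011 -0.0004]
tau [  0.0011 -37.2318  25.2407   0.0171   0.0001   0.    ]
ee_pos [ 0.1166 -0.4855  0.2304]
ee_rot [[-0.9723 -0.0005  0.2336]
 [-0.2336  0.002  -0.9723]
 [ 0.     -1.     -0.0021]]
contact_force [ 0.0803  0.4619 -0.7165]
torque [-0.0179 -0.0127 -0.0331]
grip_width 0.08526630929248298
scene [[403.3602   0.     259.3396]
 [  0.     403.3602 188.6743]
 [  0.       0.       1.    ]]
top [[440.5636   0.     254.0128]
 [  0.     440.5636 192.9882]
 [  0.       0.       1.    ]]
wrist [[333.6917   0.     255.7059]
 [  0.     333.6917 192.2898]
 [  0.       0.       1.    ]]
```

View pics/top0.png

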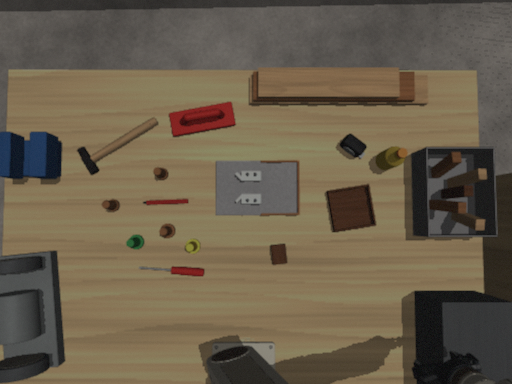

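View pics/scene0.png

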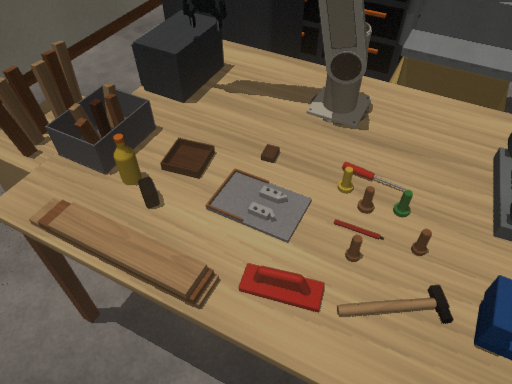

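View pics/wrist0.png

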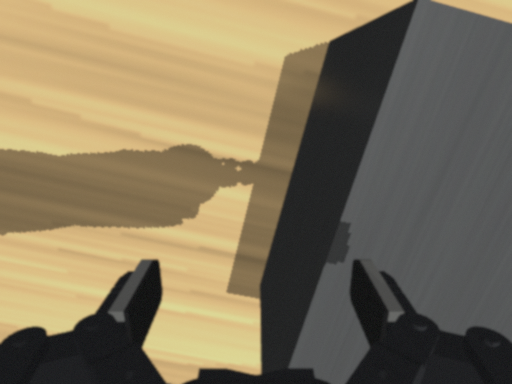

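The top view shows the three brown feet at about (160,173), (110,205) and (167,230). The look-alikes are green at (135,242) and yellow at (192,246). The gauge is at (257,188), entry on the left, and the tray is at (351,208). I'll enlarge to confirm.

```bash
python3 - <<'E'
from h import *
crop('top0.png','c1.png',90,155,220,255,6)
crop('top0.png','c2.png',205,150,385,240,4.4)
crop('scene0.png','c3.png',320,150,450,270,5)
for n,u,z in [('f160',(160,173),.08),('f110',(107,205),.08),('f167',(164,231),.08),('gauge TL',(216,161),.012),('BL',(217,215),.012),('TR',(299,161),.012),('BR',(299,215),.012),('tray',(351,208),.03)]: print(n,back('top0.png',u,z))
E
```

```text
f160 [0.6088 0.2445 0.08  ]
f110 [0.5143 0.3992 0.08  ]
f167 [0.4376 0.2308 0.08  ]
gauge TL [0.6536 0.0842 0.012 ]
BL [0.4851 0.0805 0.012 ]
TR [ 0.6534 -0.1753  0.012 ]
BR [ 0.4846 -0.1739  0.012 ]
tray [ 0.5056 -0.3319  0.03  ]
```

View pics/c1.png

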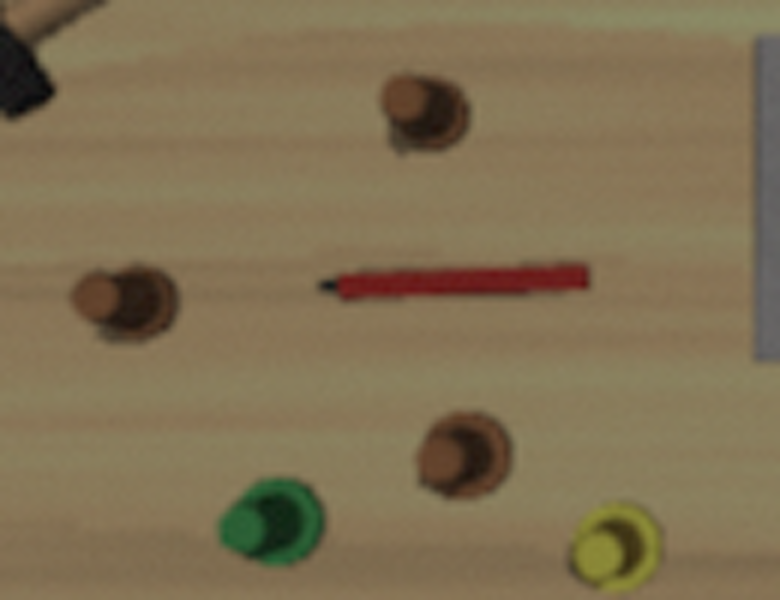

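View pics/c2.png

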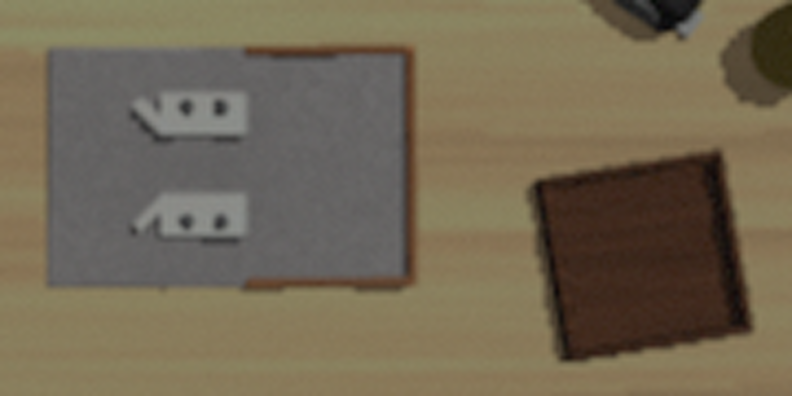

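View pics/c3.png

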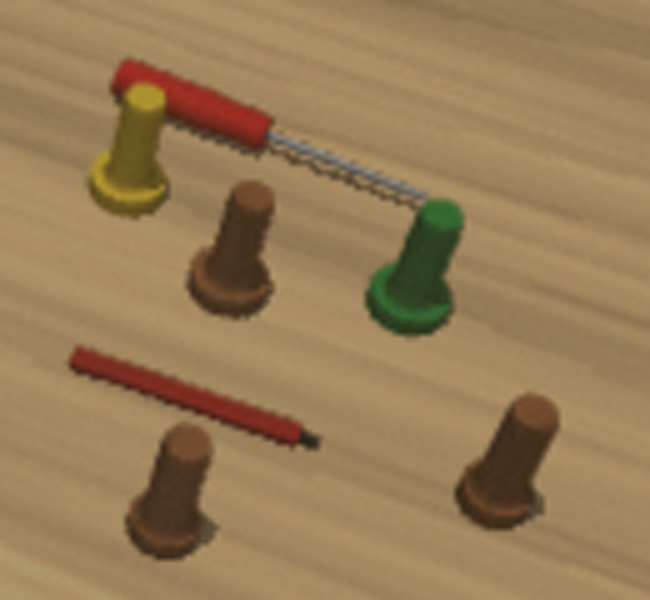

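The top brown foot sits at (160,173), the left one at (110,205) and the near one at (167,230). The near one's flange looks widest, about 15 px against 13.5. Green and yellow are the decoys. First I'll rise clear of the black box and turn the jaws along world x.

```bash
python3 -m inch '{"delta_rot": [[0,0,0],[0,-0.12,0],[0,-0.12,0],[0,-0.12,0],[0,-0.12,0]], "travel": [[0,-0.04,0],[0,-0.02,0],[0,0,0],[0,0,0],[0,0,0]], "jaw": [0.06,0.06,0.06,0.06,0.06]}' 20
python3 -m inch '{"delta_rot": [[0,-0.12,0],[0,-0.12,0],[0,-0.12,0],[0,-0.12,0],[0,-0.12,0]], "travel": [[0,0,0],[0,0,0],[0,0,0],[0,0,0],[0,0,0]], "jaw": [0.06,0.06,0.06,0.06,0.06]}'
python3 -m inch '{"delta_rot": [[0,-0.12,0],[0,-0.06,0],[0,-0.075,0],[0,0,0]], "travel": [[0,0,0],[0,0,0],[0,0,0],[0,0,0]], "jaw": [0.06,0.06,0.06,0.06]}'
python3 -c "
from h import *
s=robot.get_state();print(s['ee_pos'],s['ee_rot'],s['joint_positions'])"
```

```text
clock: 0.57
ee_pos: [0.1168, -0.4862, 0.2915]
ee_rot: [[-0.751, 0.0, 0.661], [-0.661, -0.0, -0.751], [0.0, -1.0, 0.0]]
contact_force: [0.4, 0.5, -0.3]
grip_width: 0.0598
clock: 0.98
ee_pos: [0.1167, -0.486, 0.2909]
ee_rot: [[-0.247, -0.0, 0.969], [-0.969, 0.001, -0.247], [-0.001, -1.0, -0.0]]
contact_force: [0.1, 0.8, -0.5]
grip_width: 0.0598
clock: 1.32
ee_pos: [0.1168, -0.4859, 0.2909]
ee_rot: [[0.001, -0.0, 1.0], [-1.0, 0.001, 0.001], [-0.001, -1.0, -0.0]]
contact_force: [0.2, -1.0, 0.4]
grip_width: 0.0602
[ 0.1168 -0.4859  0.2909] [[ 0.0012 -0.0002  1.    ]
 [-1.      0.0009  0.0012]
 [-0.0009 -1.     -0.0002]] [-1.335   0.2239  0.1373  1.4851  0.      0.2346]
```

```bash
python3 -m inch '{"delta_rot": [[0,0,0],[0,0,0],[0,0,0],[0,0,0],[0,0,0]], "travel": [[-0.03,0,0.025],[-0.03,0,0.025],[-0.03,0,0.025],[-0.03,0,0.025],[-0.03,0,0.025]], "jaw": [0.06,0.06,0.06,0.06,0.06]}'
python3 -m inch '{"delta_rot": [[0,0,0],[0,0,0],[0,0,0],[0,0,0],[0,0,0]], "travel": [[-0.03,0,0.025],[-0.03,0,0.025],[-0.03,0,0.025],[-0.03,0,0.025],[-0.03,0,0.025]], "jaw": [0.06,0.06,0.06,0.06,0.06]}'
python3 -m inch '{"delta_rot": [[0,0,0],[0,0,0],[0,0,0],[0,0,0],[0,0,0]], "travel": [[-0.03,0,0.025],[-0.03,0,0.025],[-0.03,0,0.025],[-0.03,0,0.025],[-0.03,0,0]], "jaw": [0.06,0.06,0.06,0.06,0.06]}'
python3 - <<'E'
from h import *
s=snap('wrist','w1.png');print(s['hand_eye']);print(load('w1.png')[0]['ee_pos'])
E
```

```text
clock: 1.73
ee_pos: [0.2424, -0.3346, 0.2911]
ee_rot: [[-0.003, 0.0, 1.0], [-1.0, 0.0, -0.003], [-0.0, -1.0, 0.0]]
contact_force: [1.2, 0.0, -0.2]
grip_width: 0.0604
clock: 2.15
ee_pos: [0.3675, -0.1844, 0.2914]
ee_rot: [[-0.002, 0.0, 1.0], [-1.0, -0.0, -0.002], [0.0, -1.0, 0.0]]
contact_force: [0.4, -1.2, 0.7]
grip_width: 0.06
clock: 2.57
ee_pos: [0.4703, -0.0341, 0.2903]
ee_rot: [[-0.001, 0.001, 1.0], [-1.0, 0.0, -0.001], [-0.0, -1.0, 0.001]]
contact_force: [0.8, 0.8, -0.6]
grip_width: 0.06
[[ 0.0009  0.9445  0.3286 -0.0843]
 [ 0.0005 -0.3286  0.9445 -0.1427]
 [ 1.     -0.0007 -0.0007  0.0009]
 [ 0.      0.      0.      1.    ]]
[ 0.4703 -0.0341  0.2903]
```

View pics/w1.png

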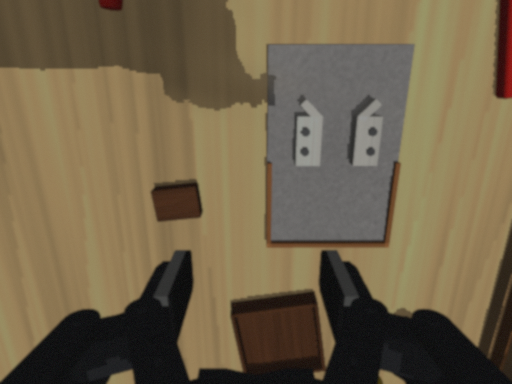

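The wrist view shows the gauge with its entry at the top, the cheeks at (309,140) and (367,140), and the tray at (277,330). I'll enlarge it for slot corners.

```bash
python3 - <<'E'
from h import *
crop('w1.png','c4.png',260,30,420,180,5)
E
```

```text
(no output)
```

View pics/c4.png

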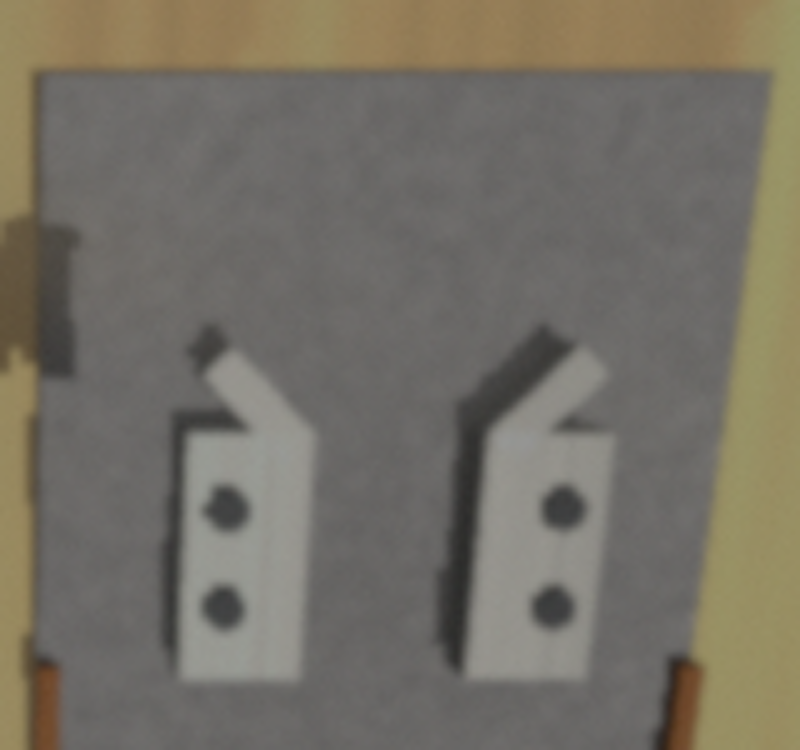

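```bash
python3 - <<'E'
from h import *
P={}
for n,u,z in [('LT',(317,432),.032),('LB',(301,681),.032),('RT',(488,432),.032),('RB',(463,681),.032),('BL',(38,72),.012),('BR',(772,72),.012)]:
    uv=((u[0]+.5)/5-.5+260,(u[1]+.5)/5-.5+30); P[n]=back('w1.png',uv,z);print(n,P[n])
print((P['LT']+P['RT'])/2,(P['LB']+P['RB'])/2,(P['LT']+P['RT']+P['LB']+P['RB'])/4)
for k in (('RT','LT'),('RB','LB'),('LT','LB')): print(np.linalg.norm(P[k[0]]-P[k[1]]))
# top cam feet, tray
print('wb', [back('top0.png',u,z) for u,z in [((328,193),.03),((368,186),.03),((334,230),.03),((374,224),.03)]])
E
```

```text
LT [0.5506 0.0057 0.032 ]
LB [ 0.5505 -0.0547  0.032 ]
RT [0.5909 0.0057 0.032 ]
RB [ 0.5907 -0.0548  0.032 ]
BL [0.4848 0.0854 0.012 ]
BR [0.6546 0.0851 0.012 ]
[0.5708 0.0057 0.032 ] [ 0.5706 -0.0548  0.032 ] [ 0.5707 -0.0245  0.032 ]
0.04032038027256275
0.04012698932414294
0.060476320053268064
wb [array([ 0.5518, -0.2618,  0.03  ]), array([ 0.5733, -0.3855,  0.03  ]), array([ 0.4384, -0.2787,  0.03  ]), array([ 0.4564, -0.4018,  0.03  ])]
```

```bash
python3 -m inch '{"delta_rot": [[0,0,0],[0,0,0],[0,0,0],[0,0,0],[0,0,0]], "travel": [[-0.039,0,0.006],[-0.039,0,0.006],[-0.039,0,0.006],[-0.039,0,0.006],[-0.039,0,0.006]], "jaw": [0.06,0.06,0.06,0.06,0.06]}'
python3 -m inch '{"delta_rot": [[0,0,0],[0,0,0],[0,0,0],[0,0,0],[0,0,0]], "travel": [[-0.039,0,0.006],[-0.039,0,0.006],[-0.039,0,0.006],[-0.039,0,0.006],[0,0,0]], "jaw": [0.06,0.06,0.06,0.06,0.06]}'
python3 - <<'E'
from h import *
s=snap('wrist','w2.png');print(load('w2.png')[0]['ee_pos'])
E
```

```text
clock: 3.03
ee_pos: [0.4966, 0.1603, 0.2913]
ee_rot: [[-0.002, -0.0, 1.0], [-1.0, -0.0, -0.002], [0.0, -1.0, -0.0]]
contact_force: [1.1, -0.2, 0.7]
grip_width: 0.06
clock: 3.45
ee_pos: [0.5205, 0.3212, 0.2885]
ee_rot: [[0.005, -0.002, 1.0], [-1.0, 0.001, 0.005], [-0.001, -1.0, -0.002]]
contact_force: [-0.3, -0.9, -0.2]
grip_width: 0.0601
[0.5205 0.3212 0.2885]
```

View pics/w2.png

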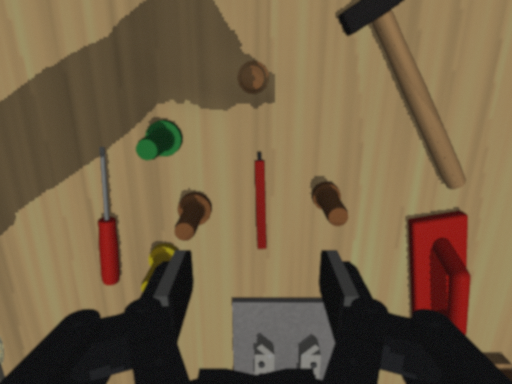

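The view shows foot A's top at (338,215) right of the pencil, foot B at (253,76) in shadow, and foot C's top at (184,230). Yellow is under the left finger and green is at (160,140).

```bash
python3 - <<'E'
from h import *
crop('w2.png','c5.png',165,165,365,255,4)
crop('w2.png','c6.png',220,45,290,115,8)
E
```

```text
(no output)
```

View pics/c5.png

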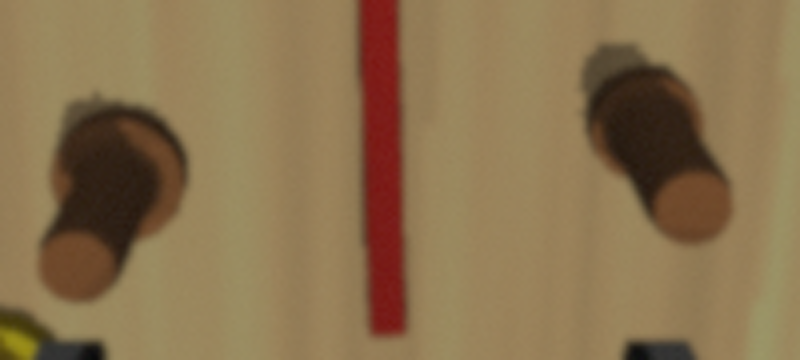

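View pics/c6.png

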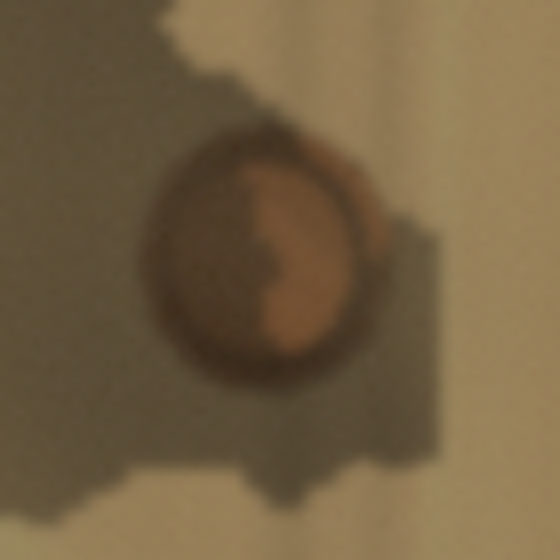

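```bash
python3 - <<'E'
from h import *
def f(u,k,o): return ((u[0]+.5)/k-.5+o[0],(u[1]+.5)/k-.5+o[1])
print('A',back('w2.png',f((691,206),4,(165,165)),.08),'C',back('w2.png',f((77,265),4,(165,165)),.08),'B',back('w2.png',f((262,255),8,(220,45)),.08))
for a,b,z in [((55,175),(187,175),.012),((586,115),(703,115),.012)]:
  p,q=back('w2.png',f(a,4,(165,165)),z),back('w2.png',f(b,4,(165,165)),z);print(p,q,np.linalg.norm(p-q))
p,q=back('w2.png',f((143,255),8,(220,45)),.014),back('w2.png',f((388,255),8,(220,45)),.014);print(p,q,q-p)
crop('top0.png','c1b.png',150,160,185,245,9)
s=robot.get_state();print(s['ee_pos'],s['joint_positions'])
E
```

```text
A [0.6141 0.2552 0.08  ] C [0.4375 0.2357 0.08  ] B [0.5169 0.4055 0.08  ]
[0.4161 0.2364 0.012 ] [0.4607 0.2367 0.012 ] 0.04468447194292877
[0.5944 0.2588 0.012 ] [0.6333 0.259  0.012 ] 0.0388942296570676
[0.4985 0.4055 0.014 ] [0.5346 0.4056 0.014 ] [0.0362 0.0001 0.    ]
[0.5203 0.318  0.289 ] [0.5485 0.4614 0.4702 1.5824 0.0004 2.1159]
```

```bash
python3 - <<'E'
from h import *
for n,u in [('A',(405,97)),('B',(98,297)),('C',(442,457))]:
  print(n,back('top0.png',((u[0]+.5)/6-.5+90,(u[1]+.5)/6-.5+155),.08))
E
python3 -m inch '{"delta_rot": [[0,0,0],[0,0,0],[0,0,0],[0,0,0],[0,0,0]], "travel": [[0.021,0.01,0.031],[0.021,0.015,0.031],[0.021,0.020,0.031],[0,0.04,0],[0,0.04,0]], "jaw": [0.06,0.06,0.06,0.06,0.06]}'
```

```text
A [0.6155 0.2532 0.08  ]
B [0.517  0.4024 0.08  ]
C [0.4384 0.233  0.08  ]
clock: 3.92
ee_pos: [0.6162, 0.2492, 0.1669]
ee_rot: [[-0.006, 0.004, 1.0], [-1.0, 0.001, -0.006], [-0.001, -1.0, 0.004]]
contact_force: [0.9, 0.9, -0.5]
grip_width: 0.0602
```

```bash
python3 -m inch '{"delta_rot": [[0,0,0],[0,0,0],[0,0,0],[0,0,0],[0,0,0]], "travel": [[-0.004,0.03,-0.001],[0,0.035,0],[0,0.035,0],[0,0.02,0],[0,0,0]], "jaw": [0.06,0.06,0.06,0.06,0.06]}'
```

```text
clock: 4.33
ee_pos: [0.6077, 0.2528, 0.0404]
ee_rot: [[-0.003, -0.011, 1.0], [-1.0, -0.005, -0.003], [0.005, -1.0, -0.011]]
contact_force: [-1.1, -0.3, -0.2]
grip_width: 0.0598
```

```bash
python3 -m inch '{"delta_rot": [[0,0,0],[0,0,0]], "travel": [[0,0,0],[0,0,0]], "jaw": [0.06,0.06]}'
```

```text
clock: 4.5
ee_pos: [0.6136, 0.2559, 0.0488]
ee_rot: [[-0.001, 0.003, 1.0], [-1.0, 0.001, -0.001], [-0.001, -1.0, 0.003]]
contact_force: [0.6, -0.6, -0.5]
grip_width: 0.0601
```

```bash
python3 -m inch '{"delta_rot": [[0,0,0],[0,0,0],[0,0,0],[0,0,0],[0,0,0]], "travel": [[0,0.003,0.001],[0,0,0],[0,0,0],[0,0,0],[0,0,0]], "jaw": [0.045,0.02,0.02,0.02,0.02]}' 25
python3 -m inch '{"delta_rot": [[0,0,0],[0,0,0],[0,0,0]], "travel": [[0,0,0],[0,0,0],[0,0,0]], "jaw": [0.02,0.02,0.02]}' 25
```

```text
clock: 4.92
ee_pos: [0.6143, 0.2566, 0.0455]
ee_rot: [[-0.0, 0.003, 1.0], [-1.0, 0.001, -0.0], [-0.001, -1.0, 0.003]]
contact_force: [0.2, -0.5, 6.7]
grip_width: 0.0253
clock: 5.17
ee_pos: [0.6143, 0.2566, 0.0455]
ee_rot: [[-0.0, 0.003, 1.0], [-1.0, 0.001, -0.0], [-0.001, -1.0, 0.003]]
contact_force: [-0.2, -0.9, 6.0]
grip_width: 0.0256
```

```bash
python3 -m inch '{"delta_rot": [[0,0,0],[0,0,0],[0,0,0],[0,0,0],[0,0,0]], "travel": [[0,-0.02,0],[0,-0.02,0],[0.034,0,-0.007],[0.034,0,-0.007],[0.034,0,-0.0075]], "jaw": [0.02,0.02,0.02,0.02,0.02]}' 25
python3 -m inch '{"delta_rot": [[0,0,0],[0,0,0],[0,0,0],[0,0,0],[0,0,0]], "travel": [[0.034,0,-0.0075],[0.034,0,-0.0075],[0.034,0,-0.0075],[0,0,0],[0,0,0]], "jaw": [0.02,0.02,0.02,0.02,0.02]}' 25
```

```text
clock: 5.58
ee_pos: [0.5914, 0.1539, 0.0838]
ee_rot: [[0.002, 0.001, 1.0], [-1.0, 0.0, 0.002], [-0.0, -1.0, 0.001]]
contact_force: [0.9, -1.7, -1.1]
grip_width: 0.0252
clock: 6.0
ee_pos: [0.5686, 0.0504, 0.0836]
ee_rot: [[-0.004, -0.001, 1.0], [-1.0, 0.0, -0.004], [-0.0, -1.0, -0.001]]
contact_force: [0.2, 1.8, -2.0]
grip_width: 0.0252
```

```bash
python3 -m inch '{"delta_rot": [[0,0.004,0],[0,0,0],[0,0,0],[0,0,0]], "travel": [[0,0.012,0.001],[0,0.008,0.001],[0,0,0],[0,0,0]], "jaw": [0.02,0.02,0.02,0.02]}' 25
python3 - <<'E'
from h import *
snap('wrist','w3.png');st=load('w3.png')[0];print(st['ee_pos'],st['contact_force'],st['ee_rot'])
snap('scene','s3.png')
crop('s3.png','c7s.png',200,150,340,250,5)
E
```

```text
clock: 6.33
ee_pos: [0.5706, 0.0533, 0.0627]
ee_rot: [[-0.002, -0.002, 1.0], [-1.0, 0.0, -0.002], [-0.0, -1.0, -0.002]]
contact_force: [-0.2, 0.2, -1.0]
grip_width: 0.025
[0.5706 0.0533 0.0627] [-0.199   0.1799 -1.0281] [[-0.0023 -0.0022  1.    ]
 [-1.      0.     -0.0023]
 [-0.     -1.     -0.0022]]
```

View pics/w3.png

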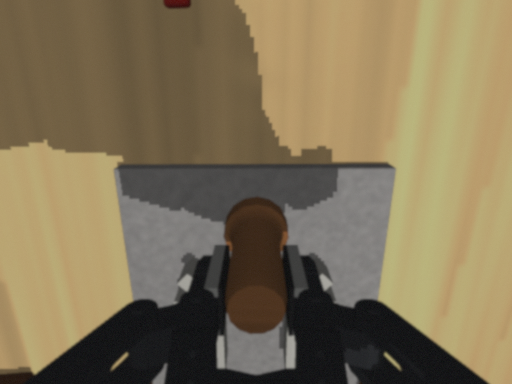

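View pics/c7s.png

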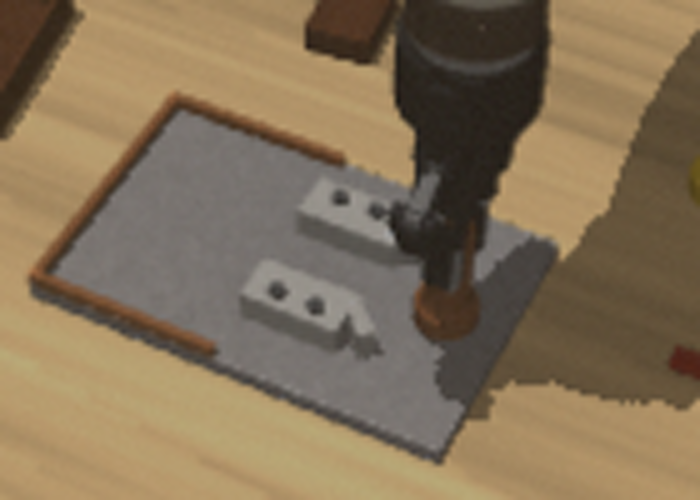

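Foot A hangs upright at (256,270), centred between the board edges at 118 and 394. Next I lower it to the board and slide it in.

```bash
python3 -m inch '{"delta_rot": [[0,0.002,0],[0,0,0],[0,0,0]], "travel": [[0,0.003,0],[0,0.0015,0],[0,0,0]], "jaw": [0.02,0.02,0.02]}' 25
```

```text
clock: 6.68
ee_pos: [0.571, 0.0524, 0.0589]
ee_rot: [[-0.006, -0.0, 1.0], [-1.0, -0.0, -0.006], [0.0, -1.0, -0.0]]
contact_force: [-0.4, 0.0, -1.1]
grip_width: 0.0254
```

```bash
python3 -m inch '{"delta_rot": [[0,-0.005,0],[0,0,0],[0,0,0],[0,0,0],[0,0,0]], "travel": [[0.005,0.001,0],[0.008,0.0005,0],[0.008,0,0],[0,0,0],[0,0,0]], "jaw": [0.02,0.02,0.02,0.02,0.02]}' 25
```

```text
clock: 7.1
ee_pos: [0.5712, 0.0303, 0.0577]
ee_rot: [[-0.003, 0.0, 1.0], [-1.0, 0.0, -0.003], [-0.0, -1.0, 0.0]]
contact_force: [-0.0, 0.5, -0.4]
grip_width: 0.0251
```

```bash
python3 -m inch '{"delta_rot": [[0,0,0],[0,0,0],[0,0,0],[0,0,0],[0,0,0]], "travel": [[0.004,0.001,0],[0.006,0,0],[0.006,0,0],[0.006,0,0],[0,0,0]], "jaw": [0.02,0.02,0.02,0.02,0.02]}' 25
```

```text
clock: 7.52
ee_pos: [0.572, 0.009, 0.0577]
ee_rot: [[-0.001, 0.002, 1.0], [-1.0, 0.002, -0.001], [-0.002, -1.0, 0.002]]
contact_force: [-0.7, 3.3, 5.8]
grip_width: 0.0255
```

```bash
python3 -m inch '{"delta_rot": [[0,0,0],[0,0,0],[0,0,0],[0,0,0],[0,0,0]], "travel": [[0.005,-0.0003,-0.001],[0.006,0,0],[0.006,0,0],[0.006,0,0],[0,0,0]], "jaw": [0.02,0.02,0.02,0.02,0.02]}' 25
```

```text
clock: 7.93
ee_pos: [0.571, -0.0153, 0.0578]
ee_rot: [[-0.002, 0.002, 1.0], [-1.0, -0.001, -0.002], [0.001, -1.0, 0.002]]
contact_force: [1.1, 0.6, 5.8]
grip_width: 0.0252
```

```bash
python3 -m inch '{"delta_rot": [[0,0,0],[0,0,0],[0,0,0],[0,0,0],[0,0,0]], "travel": [[0.009,0,0],[0.01,0,0],[0.01,0,0],[0.01,0,0],[0.01,0,0]], "jaw": [0.02,0.02,0.02,0.02,0.02]}' 25
python3 -m inch '{"delta_rot": [[0,0,0],[0,0,0],[0,0,0],[0,0,0],[0,0,0]], "travel": [[0.015,0,0],[0.015,0,0],[0.015,0,0],[0.015,0,0],[0,0,0]], "jaw": [0.02,0.02,0.02,0.02,0.02]}' 25
```

```text
clock: 8.35
ee_pos: [0.5708, -0.0631, 0.0579]
ee_rot: [[-0.001, 0.002, 1.0], [-1.0, 0.001, -0.001], [-0.001, -1.0, 0.002]]
contact_force: [-0.6, 1.9, 7.3]
grip_width: 0.0256
clock: 8.77
ee_pos: [0.5705, -0.1267, 0.0578]
ee_rot: [[-0.004, 0.002, 1.0], [-1.0, -0.004, -0.004], [0.004, -1.0, 0.002]]
contact_force: [-0.1, -2.3, 5.2]
grip_width: 0.0256
```

```bash
python3 -m inch '{"delta_rot": [[0,0,0],[0,0,0],[0,0,0],[0,0,0],[0,0,0]], "travel": [[0.003,0,0.01],[0.003,0,0.012],[0.002,0,0.012],[0,0,0.01],[0,-0.0004,0]], "jaw": [0.02,0.02,0.02,0.02,0.02]}' 25
python3 -m inch '{"delta_rot": [[0,0,0],[0,0,0],[0,0,0],[0,0,0],[0,0,0]], "travel": [[0,0,0],[0,0,0],[0,0,0],[0,0,0],[0,0,0]], "jaw": [0.02,0.03,0.04,0.05,0.05]}' 25
```

```text
clock: 9.18
ee_pos: [0.6152, -0.1321, 0.0579]
ee_rot: [[-0.002, 0.001, 1.0], [-1.0, -0.002, -0.002], [0.002, -1.0, 0.001]]
contact_force: [1.0, -0.8, 4.5]
grip_width: 0.0255
clock: 9.6
ee_pos: [0.613, -0.1307, 0.0565]
ee_rot: [[-0.001, -0.002, 1.0], [-1.0, 0.0, -0.001], [-0.0, -1.0, -0.002]]
contact_force: [0.3, -0.8, 0.2]
grip_width: 0.05
```

```bash
python3 -m inch '{"delta_rot": [[0,0,0],[0,0,0],[0,0,0],[0,0,0],[0,0,0]], "travel": [[0,-0.015,0],[0,-0.03,0],[0,-0.03,0],[0,-0.035,0],[-0.03,0,-0.006]], "jaw": [0.05,0.05,0.05,0.05,0.05]}' 25
python3 - <<'E'
from h import *
snap('top','t4.png');snap('scene','s4.png');crop('s4.png','c8.png',200,150,340,250,5)
E
```

```text
clock: 10.02
ee_pos: [0.6127, -0.1056, 0.1751]
ee_rot: [[-0.007, 0.014, 1.0], [-1.0, -0.005, -0.007], [0.005, -1.0, 0.014]]
contact_force: [1.6, 0.5, 1.7]
grip_width: 0.0498
```

View pics/c8.png

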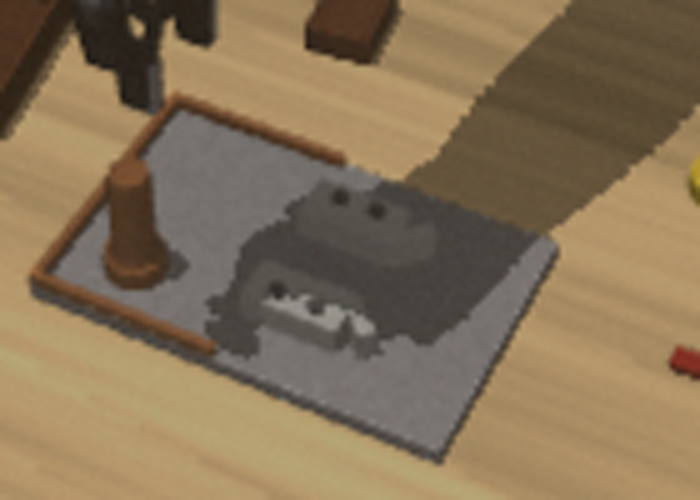

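```bash
python3 -m inch '{"delta_rot": [[0,0,0],[0,0,0],[0,0,0],[0,0,0],[0,0,0]], "travel": [[-0.038,0,-0.006],[-0.038,0,-0.007],[-0.038,0,-0.007],[-0.038,0,-0.007],[-0.038,0,-0.007]], "jaw": [0.06,0.06,0.06,0.06,0.06]}' 25
python3 -m inch '{"delta_rot": [[0,0,0],[0,0,0],[0,0,0],[0,0,0],[0,0,0]], "travel": [[-0.038,0,-0.007],[-0.038,0,-0.007],[-0.038,0,-0.007],[-0.038,0,-0.007],[-0.038,0,-0.007]], "jaw": [0.06,0.06,0.06,0.06,0.06]}' 25
python3 -m inch '{"delta_rot": [[0,0,0],[0,0,0],[0,0,0],[0,0,0],[0,0,0]], "travel": [[-0.038,0,-0.007],[-0.038,0,-0.007],[-0.038,0,-0.007],[0,0,0],[0,0,0]], "jaw": [0.06,0.06,0.06,0.06,0.06]}' 25
```

```text
clock: 10.53
ee_pos: [0.573, 0.0902, 0.1664]
ee_rot: [[-0.002, -0.002, 1.0], [-1.0, -0.001, -0.002], [0.001, -1.0, -0.002]]
contact_force: [0.3, 0.1, 0.6]
grip_width: 0.0599
clock: 10.95
ee_pos: [0.5383, 0.2804, 0.1664]
ee_rot: [[-0.001, -0.001, 1.0], [-1.0, -0.001, -0.001], [0.001, -1.0, -0.001]]
contact_force: [0.8, 0.6, 0.8]
grip_width: 0.0602
clock: 11.37
ee_pos: [0.5171, 0.3949, 0.1656]
ee_rot: [[0.003, -0.002, 1.0], [-1.0, -0.002, 0.003], [0.002, -1.0, -0.002]]
contact_force: [0.9, -0.6, -0.0]
grip_width: 0.0599
```

Foot A stands upright on the exit platform at crop (135,225). The arm is now over foot B and B is at (.517,.404).

```bash
python3 -m inch '{"delta_rot": [[0,0,0],[0,0,0],[0,0,0],[0,0,0],[0,0,0]], "travel": [[-0.009,0.03,0],[0,0.035,0],[0,0.035,0],[0,0.015,0],[0,0,0]], "jaw": [0.06,0.06,0.06,0.06,0.06]}'
python3 -m inch '{"delta_rot": [[0,0,0],[0,0,0]], "travel": [[0,0,0],[0,0,0]], "jaw": [0.06,0.06]}'
```

```text
clock: 11.78
ee_pos: [0.5155, 0.3977, 0.0463]
ee_rot: [[-0.003, -0.009, 1.0], [-1.0, -0.008, -0.003], [0.008, -1.0, -0.009]]
contact_force: [-0.4, -1.2, -0.7]
grip_width: 0.0599
clock: 11.95
ee_pos: [0.5199, 0.4019, 0.0539]
ee_rot: [[-0.002, 0.002, 1.0], [-1.0, 0.001, -0.002], [-0.001, -1.0, 0.002]]
contact_force: [0.2, 0.5, 0.0]
grip_width: 0.0595
```

```bash
python3 -m inch '{"delta_rot": [[0,0,0],[0,0,0],[0,0,0],[0,0,0],[0,0,0]], "travel": [[-0.003,0.004,-0.003],[0,0.004,0],[0,0,0],[0,0,0],[0,0,0]], "jaw": [0.06,0.045,0.02,0.02,0.02]}' 25
python3 -m inch '{"delta_rot": [[0,0,0],[0,0,0],[0,0,0],[0,0,0]], "travel": [[0,0,0],[0,0,0],[0,0,0],[0,0,0]], "jaw": [0.02,0.02,0.02,0.02]}' 25
```

```text
clock: 12.37
ee_pos: [0.5156, 0.4055, 0.0449]
ee_rot: [[-0.001, 0.0, 1.0], [-1.0, 0.0, -0.001], [-0.0, -1.0, 0.0]]
contact_force: [0.1, 0.2, 0.8]
grip_width: 0.0252
clock: 12.7
ee_pos: [0.5156, 0.4055, 0.0449]
ee_rot: [[-0.001, 0.0, 1.0], [-1.0, 0.001, -0.001], [-0.001, -1.0, 0.0]]
contact_force: [-1.3, 0.1, 4.0]
grip_width: 0.0253
```

```bash
python3 -m inch '{"delta_rot": [[0,0,0],[0,0,0],[0,0,0],[0,0,0],[0,0,0]], "travel": [[0,-0.02,0],[0,-0.02,0],[0.03,0,0.005],[0.035,0,0.005],[0.035,0,0.005]], "jaw": [0.02,0.02,0.02,0.02,0.02]}' 25
python3 -m inch '{"delta_rot": [[0,0,0],[0,0,0],[0,0,0],[0,0,0],[0,0,0]], "travel": [[0.037,0,0.006],[0.037,0,0.006],[0.037,0,0.006],[0.037,0,0.006],[0.037,0,0.006]], "jaw": [0.02,0.02,0.02,0.02,0.02]}' 25
python3 -m inch '{"delta_rot": [[0,0,0],[0,0,0],[0,0,0],[0,0,0],[0,0,0]], "travel": [[0.036,0,0.006],[0.034,0,0.004],[0,0.01,0],[0,0.01,0],[0,0,0]], "jaw": [0.02,0.02,0.02,0.02,0.02]}' 25
python3 -m inch '{"delta_rot": [[0,0,0],[0,0,0]], "travel": [[0,0,0],[0,0,0]], "jaw": [0.02,0.02]}' 25
```

```text
clock: 13.12
ee_pos: [0.5306, 0.3049, 0.0844]
ee_rot: [[0.001, 0.001, 1.0], [-1.0, 0.0, 0.001], [-0.0, -1.0, 0.001]]
contact_force: [0.9, -0.0, -1.0]
grip_width: 0.025
clock: 13.53
ee_pos: [0.5602, 0.1183, 0.0841]
ee_rot: [[-0.001, -0.0, 1.0], [-1.0, -0.0, -0.001], [0.0, -1.0, -0.0]]
contact_force: [0.6, 0.2, -0.6]
grip_width: 0.0255
clock: 13.95
ee_pos: [0.5682, 0.05, 0.0617]
ee_rot: [[-0.002, -0.005, 1.0], [-1.0, 0.0, -0.002], [-0.0, -1.0, -0.005]]
contact_force: [-0.9, -0.4, -1.5]
grip_width: 0.0252
clock: 14.12
ee_pos: [0.5699, 0.0516, 0.0641]
ee_rot: [[0.001, -0.001, 1.0], [-1.0, 0.0, 0.001], [-0.0, -1.0, -0.001]]
contact_force: [-0.6, 0.3, -0.1]
grip_width: 0.0254
```

```bash
python3 -m inch '{"delta_rot": [[0,0,0],[0,0,0],[0,0,0],[0,0,0],[0,0,0]], "travel": [[0,0.004,0.0008],[0.006,0.003,0],[0.008,0.0005,0],[0.008,0,0],[0,0,0]], "jaw": [0.02,0.02,0.02,0.02,0.02]}' 25
python3 - <<'E'
from h import *
s=snap('wrist','w5.png');st=robot.get_state();print(st['ee_pos'],st['contact_force'])
E
```

```text
clock: 14.53
ee_pos: [0.5708, 0.0264, 0.0568]
ee_rot: [[-0.003, -0.0, 1.0], [-1.0, -0.001, -0.003], [0.001, -1.0, -0.0]]
contact_force: [-0.5, 0.1, -1.8]
grip_width: 0.0254
[0.5708 0.027  0.0569] [-0.324   0.7876 -0.4482]
```

View pics/w5.png

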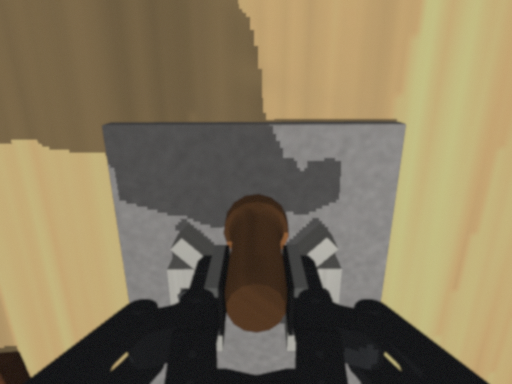

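Foot B is centred at (256,260), between the lead-ins at (190,250) and (322,250). I'll lower it about 0.7 mm to the board and slide through.

```bash
python3 -m inch '{"delta_rot": [[0,0,0],[0,0,0],[0,0,0],[0,0,0],[0,0,0]], "travel": [[0.004,0.0008,0],[0.006,0,0],[0.006,0,0],[0.004,0,0],[0,0,0]], "jaw": [0.02,0.02,0.02,0.02,0.02]}' 25
```

```text
clock: 15.0
ee_pos: [0.5714, 0.0077, 0.0568]
ee_rot: [[-0.002, 0.001, 1.0], [-1.0, 0.001, -0.002], [-0.001, -1.0, 0.001]]
contact_force: [0.1, 1.6, 5.5]
grip_width: 0.0254
```

```bash
python3 -m inch '{"delta_rot": [[0,0,0],[0,0,0],[0,0,0],[0,0,0],[0,0,0]], "travel": [[0.005,-0.0003,-0.0006],[0.006,0,0],[0.006,0,0],[0.006,0,0],[0,0,0]], "jaw": [0.02,0.02,0.02,0.02,0.02]}' 25
```

```text
clock: 15.42
ee_pos: [0.5708, -0.0162, 0.0568]
ee_rot: [[-0.002, 0.001, 1.0], [-1.0, -0.001, -0.002], [0.001, -1.0, 0.001]]
contact_force: [0.3, 2.0, 4.6]
grip_width: 0.0248
```

```bash
python3 -m inch '{"delta_rot": [[0,0,0],[0,0,0],[0,0,0],[0,0,0],[0,0,0]], "travel": [[0.009,0,0],[0.01,0,0],[0.01,0,0],[0.01,0,0],[0.012,0,0]], "jaw": [0.02,0.02,0.02,0.02,0.02]}' 25
python3 -m inch '{"delta_rot": [[0,0,0],[0,0,0],[0,0,0],[0,0,0],[0,0,0]], "travel": [[0.014,0,0],[0.014,0,0],[0.012,0,0],[0.006,0,-0.005],[0,0,-0.01]], "jaw": [0.02,0.02,0.02,0.02,0.02]}' 25
python3 -m inch '{"delta_rot": [[0,0,0],[0,0,0],[0,0,0],[0,0,0],[0,0,0]], "travel": [[0,0,-0.01],[0,0,-0.01],[0,0,-0.008],[0,-0.0003,0],[0,0,0]], "jaw": [0.02,0.02,0.02,0.02,0.02]}' 25
```

```text
clock: 15.83
ee_pos: [0.5707, -0.0655, 0.0569]
ee_rot: [[-0.0, 0.001, 1.0], [-1.0, 0.002, -0.0], [-0.002, -1.0, 0.001]]
contact_force: [0.3, 9.0, 8.7]
grip_width: 0.0255
clock: 16.25
ee_pos: [0.557, -0.1141, 0.0569]
ee_rot: [[-0.003, 0.004, 1.0], [-1.0, -0.002, -0.003], [0.002, -1.0, 0.004]]
contact_force: [2.8, -0.4, 4.5]
grip_width: 0.0254
clock: 16.67
ee_pos: [0.526, -0.1126, 0.0568]
ee_rot: [[-0.002, -0.002, 1.0], [-1.0, -0.002, -0.002], [0.002, -1.0, -0.002]]
contact_force: [-1.4, -1.4, 6.9]
grip_width: 0.0254
```

```bash
python3 -m inch '{"delta_rot": [[0,0,0],[0,0,0],[0,0,0],[0,0,0],[0,0,0]], "travel": [[0,0,0],[0,0,0],[0,0,0],[0,0,0],[0,-0.01,0]], "jaw": [0.03,0.04,0.05,0.05,0.05]}' 25
python3 -m inch '{"delta_rot": [[0,0,0],[0,0,0],[0,0,0],[0,0,0],[0,0,0]], "travel": [[0,-0.03,0],[0,-0.03,0],[0,-0.03,0],[-0.03,-0.01,-0.003],[-0.038,0,-0.009]], "jaw": [0.05,0.05,0.05,0.05,0.05]}' 25
python3 - <<'E'
from h import *
snap('scene','s6.png');crop('s6.png','c9.png',200,150,440,270,3.3)
E
```

```text
clock: 17.08
ee_pos: [0.5252, -0.1113, 0.0646]
ee_rot: [[-0.001, -0.005, 1.0], [-1.0, 0.001, -0.001], [-0.001, -1.0, -0.005]]
contact_force: [-0.9, 0.2, -0.2]
grip_width: 0.0497
clock: 17.5
ee_pos: [0.5191, -0.0452, 0.1713]
ee_rot: [[-0.006, 0.01, 1.0], [-1.0, -0.001, -0.006], [0.001, -1.0, 0.01]]
contact_force: [0.7, 1.3, -0.5]
grip_width: 0.05
```

View pics/c9.png

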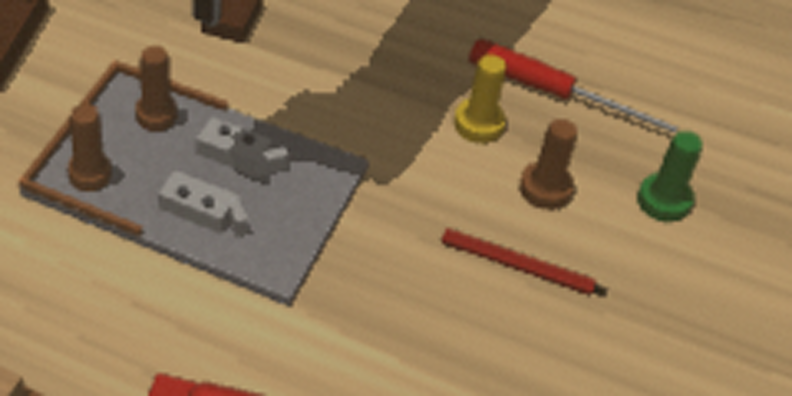

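```bash
python3 -m inch '{"delta_rot": [[0,0,0],[0,0,0],[0,0,0],[0,0,0],[0,0,0]], "travel": [[-0.035,0,-0.009],[-0.035,0,-0.009],[-0.035,0,-0.01],[-0.035,0,-0.01],[-0.035,0,-0.01]], "jaw": [0.055,0.055,0.055,0.055,0.055]}' 25
python3 -m inch '{"delta_rot": [[0,0,0],[0,0,0],[0,0,0],[0,0,0],[0,0,0]], "travel": [[-0.035,0,-0.01],[-0.035,0,-0.01],[-0.025,0,-0.008],[0,0,0],[0,0,0]], "jaw": [0.055,0.055,0.055,0.055,0.055]}' 25
```

```text
clock: 17.97
ee_pos: [0.4666, 0.1327, 0.1671]
ee_rot: [[-0.001, 0.0, 1.0], [-1.0, -0.0, -0.001], [0.0, -1.0, 0.0]]
contact_force: [1.5, 0.4, 0.0]
grip_width: 0.0555
clock: 18.38
ee_pos: [0.439, 0.2275, 0.1669]
ee_rot: [[0.003, -0.0, 1.0], [-1.0, -0.0, 0.003], [0.0, -1.0, -0.0]]
contact_force: [0.1, 0.4, -0.1]
grip_width: 0.0549
```

```bash
python3 -m inch '{"delta_rot": [[0,0,0],[0,0,0],[0,0,0],[0,0,0],[0,0,0]], "travel": [[-0.007,0.03,-0.001],[0,0.035,0],[0,0.035,0],[0,0.015,0],[0,0,0]], "jaw": [0.055,0.055,0.055,0.055,0.055]}'
python3 -m inch '{"delta_rot": [[0,0,0],[0,0,0]], "travel": [[0,0,0],[0,0,0]], "jaw": [0.055,0.055]}'
```

```text
clock: 18.8
ee_pos: [0.4356, 0.2303, 0.0479]
ee_rot: [[-0.003, -0.008, 1.0], [-1.0, -0.005, -0.003], [0.005, -1.0, -0.008]]
contact_force: [-0.7, -0.4, -0.1]
grip_width: 0.0556
clock: 18.97
ee_pos: [0.44, 0.2332, 0.0531]
ee_rot: [[-0.002, 0.002, 1.0], [-1.0, 0.001, -0.002], [-0.001, -1.0, 0.002]]
contact_force: [0.7, 0.1, 0.2]
grip_width: 0.055
```

```bash
python3 -m inch '{"delta_rot": [[0,0,0],[0,0,0],[0,0,0],[0,0,0],[0,0,0]], "travel": [[-0.001,0.004,-0.0015],[0,0.003,0],[0,0,0],[0,0,0],[0,0,0]], "jaw": [0.055,0.045,0.02,0.02,0.02]}' 25
python3 -m inch '{"delta_rot": [[0,0,0],[0,0,0],[0,0,0]], "travel": [[0,0,0],[0,0,0],[0,0,0]], "jaw": [0.02,0.02,0.02]}' 25
```

```text
clock: 19.38
ee_pos: [0.4373, 0.2345, 0.0452]
ee_rot: [[-0.001, 0.001, 1.0], [-1.0, 0.0, -0.001], [-0.0, -1.0, 0.001]]
contact_force: [0.4, -0.2, 2.2]
grip_width: 0.0255
clock: 19.63
ee_pos: [0.4373, 0.2345, 0.0451]
ee_rot: [[-0.001, 0.001, 1.0], [-1.0, 0.0, -0.001], [-0.0, -1.0, 0.001]]
contact_force: [-1.2, 0.3, 4.0]
grip_width: 0.0254
```

```bash
python3 -m inch '{"delta_rot": [[0,0,0],[0,0,0],[0,0,0],[0,0,0],[0,0,0]], "travel": [[0,-0.02,0],[0,-0.02,0],[0.025,0,0.02],[0.032,0,0.023],[0.032,0,0.023]], "jaw": [0.02,0.02,0.02,0.02,0.02]}' 25
python3 -m inch '{"delta_rot": [[0,0,0],[0,0,0],[0,0,0],[0,0,0],[0,0,0]], "travel": [[0.032,0,0.023],[0.032,0,0.023],[0.030,0,0.021],[0,0.01,0],[0,0.01,0]], "jaw": [0.02,0.02,0.02,0.02,0.02]}' 25
python3 -m inch '{"delta_rot": [[0,0,0],[0,0,0],[0,0,0]], "travel": [[0,0,0],[0,0,0],[0,0,0]], "jaw": [0.02,0.02,0.02]}' 25
```

```text
clock: 20.05
ee_pos: [0.5035, 0.1452, 0.0849]
ee_rot: [[0.002, 0.001, 1.0], [-1.0, 0.0, 0.002], [-0.0, -1.0, 0.001]]
contact_force: [0.4, 0.4, -1.2]
grip_width: 0.025
clock: 20.47
ee_pos: [0.5713, 0.0493, 0.0642]
ee_rot: [[-0.005, 0.001, 1.0], [-1.0, 0.0, -0.005], [-0.0, -1.0, 0.001]]
contact_force: [-0.4, 0.2, -1.0]
grip_width: 0.0251
clock: 20.72
ee_pos: [0.5689, 0.0524, 0.0643]
ee_rot: [[0.001, -0.001, 1.0], [-1.0, 0.0, 0.001], [-0.0, -1.0, -0.001]]
contact_force: [-0.5, -0.8, -1.0]
grip_width: 0.0252
```

```bash
python3 -m inch '{"delta_rot": [[0,0,0],[0,0,0],[0,0,0],[0,0,0],[0,0,0]], "travel": [[0,0.004,0.0018],[0.006,0.003,0],[0.008,0,0],[0.008,0,0],[0.005,0,0]], "jaw": [0.02,0.02,0.02,0.02,0.02]}' 25
python3 -m inch '{"delta_rot": [[0,0,0],[0,0,0]], "travel": [[0,0.0005,0],[0,0,0]], "jaw": [0.02,0.02]}' 25
```

```text
clock: 21.13
ee_pos: [0.5716, 0.023, 0.0578]
ee_rot: [[-0.002, 0.0, 1.0], [-1.0, -0.001, -0.002], [0.001, -1.0, 0.0]]
contact_force: [-0.2, 0.1, -0.7]
grip_width: 0.0248
clock: 21.3
ee_pos: [0.5718, 0.0235, 0.0573]
ee_rot: [[-0.002, 0.0, 1.0], [-1.0, 0.0, -0.002], [-0.0, -1.0, 0.0]]
contact_force: [-0.4, 0.3, -1.0]
grip_width: 0.0251
```

```bash
python3 -m inch '{"delta_rot": [[0,0,0],[0,0,0],[0,0,0],[0,0,0],[0,0,0]], "travel": [[0.002,0.0004,-0.001],[0.001,0,0],[0.001,0,0],[0.001,0,0],[0,0,0]], "jaw": [0.02,0.02,0.02,0.02,0.02]}' 25
python3 - <<'E'
from h import *
snap('wrist','w7.png');st=robot.get_state();print(st['ee_pos'],st['contact_force'])
crop('w7.png','c10.png',150,180,360,350,3.5)
E
```

```text
clock: 21.72
ee_pos: [0.571, 0.0194, 0.0571]
ee_rot: [[-0.001, 0.001, 1.0], [-1.0, 0.0, -0.001], [-0.0, -1.0, 0.001]]
contact_force: [0.7, 1.7, 1.9]
grip_width: 0.0254
[0.571  0.0195 0.0572] [-0.5419  1.7255  2.4063]
```

View pics/c10.png

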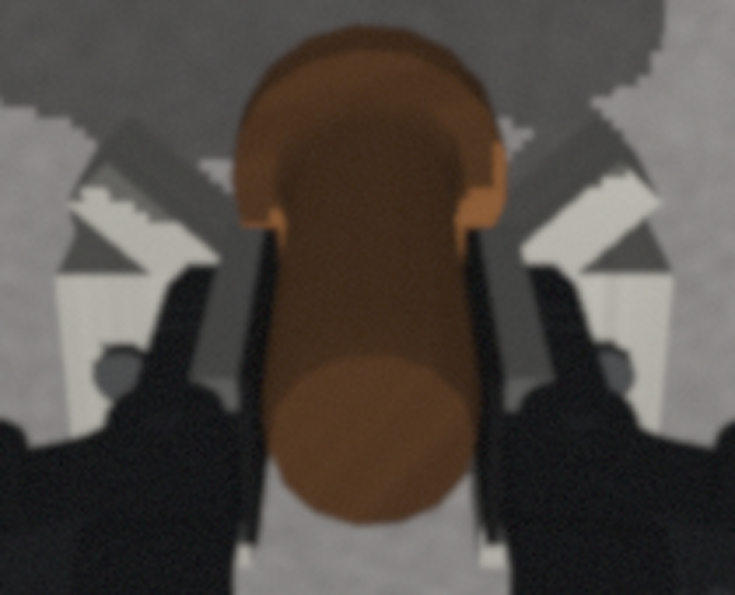

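The crop shows the flange, spanning 235 to 507, wider than the slot and close to both lead-ins. The foot is down on the board, so I'll advance in 1 mm steps.

```bash
python3 -m inch '{"delta_rot": [[0,0,0],[0,0,0],[0,0,0]], "travel": [[0.001,0,0],[0.001,0,0],[0,0,0]], "jaw": [0.02,0.02,0.02]}' 25
```

```text
clock: 22.02
ee_pos: [0.571, 0.0174, 0.0572]
ee_rot: [[-0.001, 0.001, 1.0], [-1.0, 0.001, -0.001], [-0.001, -1.0, 0.001]]
contact_force: [-0.2, 1.7, 4.6]
grip_width: 0.0254
```

```bash
python3 -m inch '{"delta_rot": [[0,0,0],[0,0,0],[0,0,0]], "travel": [[0.001,0,0],[0.0005,0,0],[0,0,0]], "jaw": [0.02,0.02,0.02]}' 25
```

```text
clock: 22.27
ee_pos: [0.5709, 0.0167, 0.0572]
ee_rot: [[-0.0, 0.001, 1.0], [-1.0, 0.002, -0.0], [-0.002, -1.0, 0.001]]
contact_force: [-0.4, 4.6, 5.6]
grip_width: 0.0253
```

```bash
python3 -m inch '{"delta_rot": [[0,0,0],[0,0,0]], "travel": [[0.0005,0,0],[0,0,0]], "jaw": [0.02,0.02]}' 25
```

```text
clock: 22.43
ee_pos: [0.5709, 0.0165, 0.0572]
ee_rot: [[-0.0, 0.001, 1.0], [-1.0, 0.003, -0.0], [-0.003, -1.0, 0.001]]
contact_force: [-0.9, 4.5, 5.3]
grip_width: 0.0253
```

The wide foot is stopped rigidly at gauge x ≈ -41 mm with only 4.5 N, so it's the misfit. I'll back off, lift it and carry it to the tray.

```bash
python3 -m inch '{"delta_rot": [[0,0,0],[0,0,0],[0,0,0],[0,0,0],[0,0,0]], "travel": [[-0.01,-0.0005,0],[0,-0.03,0],[0,-0.035,0],[0,-0.035,0],[0,-0.03,0]], "jaw": [0.02,0.02,0.02,0.02,0.02]}' 25
python3 -m inch '{"delta_rot": [[0,0,0],[0,0,0],[0,0,0],[0,0,0],[0,0,0]], "travel": [[0.03,0,-0.006],[0.036,0,-0.0066],[0.036,0,-0.0066],[0.036,0,-0.0066],[0.036,0,-0.0066]], "jaw": [0.02,0.02,0.02,0.02,0.02]}' 25
python3 -m inch '{"delta_rot": [[0,0,0],[0,0,0],[0,0,0],[0,0,0],[0,0,0]], "travel": [[0.036,0,-0.0066],[0.036,0,-0.0066],[0.036,0,-0.0066],[0.036,0,-0.0066],[0.03,0,-0.006]], "jaw": [0.02,0.02,0.02,0.02,0.02]}' 25
python3 -m inch '{"delta_rot": [[0,0,0],[0,0,0]], "travel": [[0,0,0],[0,0,0]], "jaw": [0.02,0.02]}' 25
python3 - <<'E'
from h import *
snap('wrist','w8.png');st=robot.get_state();print(st['ee_pos'],st['contact_force'])
E
```

```text
clock: 22.85
ee_pos: [0.5701, 0.0249, 0.1882]
ee_rot: [[-0.001, -0.001, 1.0], [-1.0, -0.002, -0.001], [0.002, -1.0, -0.001]]
contact_force: [0.4, 0.4, -1.1]
grip_width: 0.0252
clock: 23.27
ee_pos: [0.5368, -0.1502, 0.1862]
ee_rot: [[-0.001, -0.003, 1.0], [-1.0, -0.001, -0.001], [0.001, -1.0, -0.003]]
contact_force: [-0.2, 0.7, -0.6]
grip_width: 0.0252
clock: 23.68
ee_pos: [0.5039, -0.3251, 0.186]
ee_rot: [[-0.003, -0.003, 1.0], [-1.0, -0.001, -0.003], [0.001, -1.0, -0.003]]
contact_force: [-0.0, 0.0, -1.2]
grip_width: 0.0254
clock: 23.85
ee_pos: [0.5041, -0.3243, 0.1857]
ee_rot: [[-0.005, -0.003, 1.0], [-1.0, 0.001, -0.005], [-0.001, -1.0, -0.003]]
contact_force: [-0.7, 0.7, -1.1]
grip_width: 0.0252
[ 0.5045 -0.3229  0.1859] [ 0.7098 -0.3621 -1.2432]
```

View pics/w8.png

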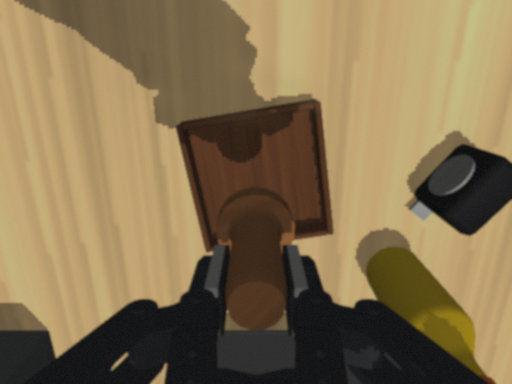

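The tray corners are at (180,125), (320,100), (331,233) and (208,248), with the foot above it. I'll compute the centre.

```bash
python3 - <<'E'
from h import *
P=[back('w8.png',u,.03) for u in [(180,125),(320,100),(331,233),(208,248)]]
print(np.array(P),np.mean(P,0),[np.linalg.norm(P[i]-P[i-1]) for i in range(4)],robot.get_state()['ee_pos'])
E
```

```text
[[ 0.4375 -0.2803  0.03  ]
 [ 0.5601 -0.2596  0.03  ]
 [ 0.5783 -0.3866  0.03  ]
 [ 0.4558 -0.4028  0.03  ]] [ 0.5079 -0.3323  0.03  ] [np.float64(0.12381150256044919), np.float64(0.1243832298970006), np.float64(0.1282606309971888), np.float64(0.12349012449378562)] [ 0.5045 -0.3229  0.1859]
```

```bash
python3 -m inch '{"delta_rot": [[0,0,0],[0,0,0],[0,0,0],[0,0,0],[0,0,0]], "travel": [[0.009,0.02,0.0025],[0,0.035,0],[0,0.03,0],[0,0.025,0],[0,0.012,0]], "jaw": [0.02,0.02,0.02,0.02,0.02]}' 25
python3 -m inch '{"delta_rot": [[0,0,0],[0,0,0],[0,0,0]], "travel": [[0,0,0],[0,0,0],[0,0,0]], "jaw": [0.02,0.02,0.02]}' 25
```

```text
clock: 24.32
ee_pos: [0.5059, -0.3283, 0.0608]
ee_rot: [[0.001, -0.007, 1.0], [-1.0, 0.004, 0.001], [-0.004, -1.0, -0.007]]
contact_force: [-0.7, 1.3, -1.8]
grip_width: 0.025
clock: 24.57
ee_pos: [0.5091, -0.3313, 0.0664]
ee_rot: [[0.0, 0.001, 1.0], [-1.0, -0.001, 0.0], [0.001, -1.0, 0.001]]
contact_force: [0.1, 0.1, -1.0]
grip_width: 0.0251
```

```bash
python3 -m inch '{"delta_rot": [[0,0,0],[0,0,0],[0,0,0],[0,0,0]], "travel": [[0,0.008,0],[0,0.004,0],[0,0.0015,0],[0,0,0]], "jaw": [0.02,0.02,0.02,0.02]}' 25
```

```text
clock: 24.9
ee_pos: [0.5077, -0.3316, 0.0515]
ee_rot: [[-0.001, -0.001, 1.0], [-1.0, 0.0, -0.001], [-0.0, -1.0, -0.001]]
contact_force: [0.7, -1.2, -1.1]
grip_width: 0.0255
```

```bash
python3 -m inch '{"delta_rot": [[0,0,0],[0,0,0],[0,0,0]], "travel": [[0,0.0007,0],[0,0.0007,0],[0,0,0]], "jaw": [0.02,0.02,0.02]}' 25
```

```text
clock: 25.15
ee_pos: [0.5081, -0.3319, 0.0512]
ee_rot: [[-0.001, 0.001, 1.0], [-1.0, -0.0, -0.001], [0.0, -1.0, 0.001]]
contact_force: [-2.1, 0.8, 3.6]
grip_width: 0.0256
```

In contact with the tray floor at 3.6 N. I release and withdraw straight up.

```bash
python3 -m inch '{"delta_rot": [[0,0,0],[0,0,0],[0,0,0],[0,0,0],[0,0,0]], "travel": [[0,0,0],[0,0,0],[0,0,0],[0,0,0],[0,-0.01,0]], "jaw": [0.03,0.04,0.05,0.05,0.05]}' 25
python3 -m inch '{"delta_rot": [[0,0,0],[0,0,0],[0,0,0],[0,0,0],[0,0,0]], "travel": [[0,-0.03,0],[0,-0.03,0],[0,-0.03,0],[0,-0.03,0],[0,-0.02,0]], "jaw": [0.05,0.05,0.05,0.05,0.05]}' 25
python3 -m inch '{"delta_rot": [[0,0,0],[0,0,0],[0,0,0],[0,0,0],[0,0,0]], "travel": [[0,0,-0.03],[0,0,-0.035],[0,0,-0.035],[0,0,-0.03],[0,0,0]], "jaw": [0.05,0.05,0.05,0.05,0.05]}' 25
python3 - <<'E'
from h import *
snap('top','t9.png');snap('scene','s9.png')
a=cv2.resize(cv2.imread('pics/s9.png')[100:310,130:450],None,fx=2.4,fy=2.4); cv2.imwrite('pics/c12.png',a)
crop('top9.png' if 0 else 't9.png','c13.png',80,130,390,290,2.5)
E
```

```text
clock: 25.57
ee_pos: [0.5066, -0.3308, 0.0585]
ee_rot: [[-0.001, -0.004, 1.0], [-1.0, 0.002, -0.001], [-0.002, -1.0, -0.004]]
contact_force: [-0.3, -0.4, -0.3]
grip_width: 0.0499
clock: 25.98
ee_pos: [0.509, -0.3323, 0.2048]
ee_rot: [[-0.001, 0.004, 1.0], [-1.0, -0.003, -0.001], [0.003, -1.0, 0.004]]
contact_force: [0.7, -0.1, 0.8]
grip_width: 0.0501
clock: 26.4
ee_pos: [0.3728, -0.3306, 0.2011]
ee_rot: [[-0.004, -0.003, 1.0], [-1.0, 0.001, -0.004], [-0.001, -1.0, -0.003]]
contact_force: [-0.7, 0.3, -0.1]
grip_width: 0.0499
```

View pics/c12.png

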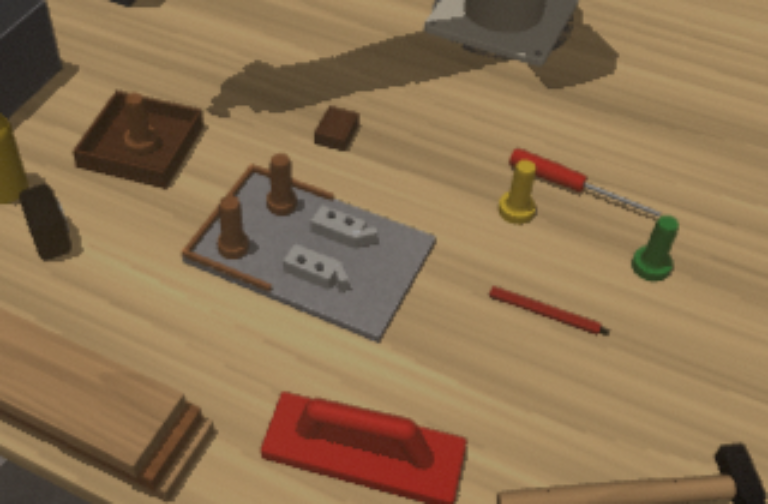

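View pics/c13.png

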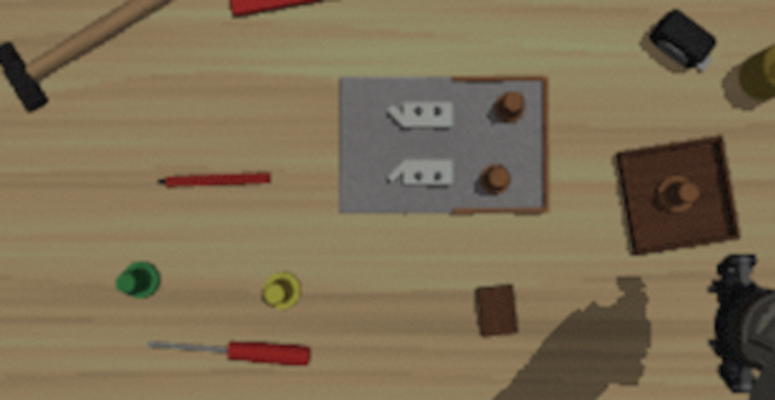

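Both narrow feet stand on the exit platform at top-crop (511,107) and (495,180), clear of the slot. The wide foot stands in the tray at (680,192), and the bystanders and decoys haven't moved.

```bash
python3 -c "
from cell import robot
print(robot.hand_in(), robot.get_state()['clock'])"
```

```text
the job is handed in; nothing more can be done
the job is handed in; nothing more can be done
```

The sorting is done and handed in at about 26 s. The two 38 mm feet went through the slot, kept down on the board, and stand on the exit platform, clear of the slot. The third foot has the 46 mm flange. It stopped at the entry at gauge x ≈ -41 mm with about 4.5 N, so I backed it out and stood it upright in the rework tray.

- **Final pictures:** the scene and top views show all three feet upright. By eye, the bystanders and the green and yellow look-alikes are where they were, and the gripper is clear of everything.
- **Forces:** the highest component I read was about 9 N, and I only read forces at the end of each call.
- **Disagreements:** my first rough top-camera reading of one foot was about 1 cm off, and re-reading it at the stem top brought it within 2 mm of the wrist camera. Right after fast moves the reported pose was up to about 9 mm off, so I waited for it to settle before each grasp.

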